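Move a glazed tile from the packing bench onto the parcel scale with the steel lifter

ROBOT

A 6-joint arm with a two-finger parallel gripper is mounted at the origin on the work surface. World frame = base frame: x ahead of the robot, y to its left, z up, the work surface at z = 0. Lengths are in mm, angles in rad, forces in N, time in s.
With the tool pointing down it reaches from about 300 to 775 mm from the base axis. Payload 14.6 kg.
Tool frame: the origin (TCP) lies between the finger pads; the fingertips stand 11 mm ahead of it and the grasp point (between the pads) lies 8 mm behind it; z points along the fingers, y is the line along which they close (so a half turn about z gives the same grasp; the last joint's range is limited). The gripper opens to 94 mm and grips with 3 to 60 N. Pads are 16 mm wide; open, the fingers measure 119 mm over their backs; the gripper's body (75 mm by 177 mm) begins 78 mm behind the grasp point.
Start: joints at [1.192, 0.3, 1.521, -0, 1.321, -0.067], TCP at [168.722, 523.471, 216.446] pointing down, gripper open.
Joint ranges: [-3.03, 3.03], [-0.79, 2.21], [0.23, 2.52], [-1.04, 4.18], [0, 3.07], [-2.55, 2.55]. Speed limits (rad/s): [2.22, 2.22, 2.57, 3.14, 3.14, 3.14].

INTERFACE

Orientations are given as [roll, pitch, yaw] about the fixed x, y, z axes, in that order (R = Rz(yaw) Ry(pitch) Rx(roll)).
In Python, from cell import manip gives the robot as it stands. The module is installed in compiled form; this text tells all that it offers.
- The arm moves only by the tool arm_command, never from a script. Its argument "rows" is one flat list of numbers, 5 for each row, row after row: the shift along the world's x, y, z in mm, then the turn about the world's z in degrees, then the finger opening in mm, from 0 to 94. In form: [dx, dy, dz, twist, jaw, dx, dy, dz, twist, jaw, ...]. A call has 1 to 5 rows; each row shifts and turns the commanded pose from where the row before left it; what a row does not reach is not made up. A row lasts 1/8 s, in which the tool goes at most 62.5 mm and 10.7 degrees, less where a joint would pass 70% of its speed; a pose out of reach is approached as far as the arm can. A call is refused whole if a number of a shift passes 62.5 or a number of a turn 10.7, either way. A call with a gripper value outside its range is refused whole. The fingers move at their own pace and stop on an object; "newtons" is the grip in N (left out, the last holds). Time passes only in rows, so rows that do not move let the fingers close. It gives the time, the measured TCP pose, the force and the opening at its end, in the units of the state.
- manip.read_state(): the state, without advancing time (a new reading comes with each control period).
- manip.camera(name): name is "scene" or "top" or "wrist"; returns a dict with "image" (480x640x3 uint8, blue, green, red), "z_map" (480x640 float32, mm along the optical axis (not along the pixel's ray), 0 where there is no reading), "fx", "fy", "cx", "cy" (pixels), "D" ([k1, k2, p1, p2, k3] as OpenCV has them; the pictures are not rectified), "pose" (4x4, takes a point from camera to world coordinates). Camera axes: x right, y down, z forward; pixel columns grow to the right and rows downward; lengths in mm; the calibration is good to about 2 mm. A picture is of the moment at which its call begins.
- manip.sign_off(): hands the job in, once; it reports no verdict.
The state is a dict: "clock": time; "joints": joint angles; "qd": joint speeds; "effort": joint torques, N m; "eef_pos": TCP position; "eef_rot": TCP orientation; "wrist_force": force on the tool from outside, world axes, zero at the start; "moment": the same for the moment, N m; "finger_gap": finger opening in mm.
Only numpy, scipy, OpenCV 4.12 (cv2) and the standard library are available. Lean on these libraries where they do the work, as an engineer would, in place of code of your own. Each camera call takes 0.05 s, during which the arm holds its last target. There are 200 camera calls.

TASK

Weigh the blue sample tile without putting fingers on its glaze: slide the orange-handled lifter's blade under the tile (the steel bench stop behind it keeps it from running away), carry it over and tip it gently off the blade so that it lies flat, glaze up, inside the rim of the scale's tray. Then lay the lifter down flat on the bench and let go of it. Do not drop the tile or touch it with the gripper, and leave the carton, the tape roll and the blue bin where they are.

Things in the scene. Friction and masses are not known exactly. Their poses are not given: they have to be found in the camera images.
- tile_center (a point): centre (4 mm above the underside) of the tile: square, blue glazed ceramic, 110 x 110 mm, 8 mm thick, about 0.2 kg, flat on the bench with the glaze (+z) up, 15 to 45 mm off the stop and nearly square to it. Its lower edge is bevelled all round, 3 mm high and 3 mm in, so that a thin blade can start under it. x, y along its sides.
- tile: the same tile; origin at the centre of its underside, same axes.
- lifter_grip (a point): centre of the lifter's orange grip: upright block 16 mm thick (along the lifter's x), 76 mm wide (y), 46 mm tall, centre 61 mm above the blade's underside, on a 60 mm wide, 6 mm thick steel web. Pinch it firmly from above, fingers closing along x. x points from the grip along the blade to its front edge, z up. Starts flat on the bench between tile and scale, blade roughly towards the stop.
- lifter: the whole lifter, 0.26 kg: slippery flat steel blade 90 mm wide, 2 mm thick, thinned to 1 mm at the front edge, reaching 130 mm ahead of the grip's centre (127 mm clear in front of the web) and 20 mm behind it. Origin on the blade's underside below the grip's centre, axes as lifter_grip. The tile starts to slide on it at a slope of about 11 to 17 degrees.
- lifter_edge (a point): middle of the blade's front edge, at its underside: 130 mm ahead of and 61 mm below lifter_grip.
- stop_face (a point): bench stop: dark steel angle bar 200 mm long (along its x), 22 mm high, screwed to the bench. The point is the middle of the upright face that the tile is pushed against, 11 mm above the bench; its +y axis points level out of that face, towards the tile.
- tray (a point): centre of the floor of the scale's square aluminium tray, 50 mm above the bench: inner floor 180 x 180 mm, rim 5 mm high and 3 mm thick all round, on a black scale body 200 x 200 mm that does not move. x and y along the tray's sides; a low grey display (to 147 mm from the centre, 33 mm high) is on its +x side.
- carton: bystander: brown carton 90 x 110 x 70 mm with a white strip, beyond the work; origin at the centre of its underside.
- tape: bystander: amber roll of packing tape lying flat, 104 mm across, 48 mm high; origin at the centre of its underside.
- bin: bystander: small blue open bin 80 x 100 x 60 mm beyond the work; origin at the centre of its underside.
Mind the look-alikes: they are no part of the job. What is shaped like the lifter but green or yellow is not meant.

How it is judged:
By the outcome, as a careful person would: the job done as asked, in the order asked, and still so for the second after the job is handed in, with the robot touching nothing.
It also fails if it takes over 72 s, if anything falls off the work surface, if the arm or the gripper's body presses on something with over 40 N, if the wrist force passes 120 N, or if a joint passes its speed limit or range.

## Working session

There is one attempt and no reset: what is moved stays moved. The work goes in short steps, Python scripts to look and compute and a tool call to move; the robot and the scene stay as the last step left them, time stands still between calls to the robot, and variables do not carry over. Pictures are saved under pics/ and viewed, on a budget of 10 in all, crops included, one or two more only if the job needs it, and the job is handed in when it is done.

Besides the shell and the picture viewer there is one more tool, called after "Emit:" as name(argument=value, ...) on one line, values as JSON. arm_command: Moves the arm, as the interface text tells. Its arguments: {"type":"object","properties":{"rows":{"type":"array","items":{"type":"number"}},"newtons":{"type":"number"}},"required":["rows"]}

```bash
mkdir -p pics; cat > h.py <<'E'
import numpy as np, cv2
from cell import manip
def grab(name,fn):
    c=manip.camera(name); cv2.imwrite(f'pics/{fn}.png',c['image']); np.savez(f'pics/{fn}.npz',**{k:np.array(v) for k,v in c.items()}); return c
def load(fn): return dict(np.load(f'pics/{fn}.npz'))
def K(c): return np.array([[c['fx'],0,c['cx']],[0,c['fy'],c['cy']],[0,0,1]],float)
def rays(c,uv):
    n=cv2.undistortPoints(np.array(uv,float).reshape(-1,1,2),K(c),c['D']).reshape(-1,2)
    return np.c_[n,np.ones(len(n))]
def onplane(c,uv,z):
    T=c['pose']; d=rays(c,uv)@T[:3,:3].T; o=T[:3,3]; return o+d*((z-o[2])/d[:,2])[:,None]
def depth(c,uv):
    T=c['pose']; r=rays(c,uv); z=np.array([c['z_map'][int(round(v)),int(round(u))] for u,v in uv]); return (r*z[:,None])@T[:3,:3].T+T[:3,3]
def cloud(c):
    v,u=np.mgrid[0:480,0:640]; uv=np.c_[u.ravel(),v.ravel()]; z=c['z_map'].ravel(); T=c['pose']
    P=(rays(c,uv)*z[:,None])@T[:3,:3].T+T[:3,3]; P[z==0]=np.nan; return P.reshape(480,640,3)
E
python3 - <<'E'
from h import *
for n in('top','scene'):
    c=grab(n,n+'0'); print(n,c['pose'].round(3).tolist(),c['fx'],c['D'])
print(manip.read_state())
E
```

```text
top [[-0.023, -0.979, 0.2, 282.015], [-1.0, 0.023, -0.001, 11.078], [-0.004, -0.2, -0.98, 1352.496], [0.0, 0.0, 0.0, 1.0]] 606.2073278108028 [-0.16415874  0.          0.          0.          0.        ]
scene [[0.379, 0.757, -0.533, 1106.461], [0.925, -0.314, 0.213, -193.32], [-0.006, -0.574, -0.819, 917.75], [0.0, 0.0, 0.0, 1.0]] 460.540858267 [0.02602564 0.         0.         0.         0.        ]
{'clock': 0.1, 'joints': array([ 1.19238468e+00,  3.00373289e-01,  1.52152949e+00, -3.02881283e-05,
        1.32067360e+00, -6.65967889e-02]), 'qd': array([-5.45332294e-04, -2.85856642e-03, -9.68926623e-05,  5.30377641e-04,
        1.21984468e-03, -1.42049185e-03]), 'effort': array([ 1.13548584e-03, -5.32641041e+01, -3.53286517e+01,  7.09671155e-02,
        2.34664581e-02, -6.15669683e-05]), 'eef_pos': array([168.65857173, 523.26821131, 215.96179531]), 'eef_rot': array([-3.14060916e+00, -3.61911013e-05,  2.82978529e+00]), 'wrist_force': array([-0.44374171, -0.38878144, -0.58445096]), 'moment': array([-0.01187081, -0.02710547, -0.01605536]), 'finger_gap': 94.04957352758007}
```

View pics/top0.png

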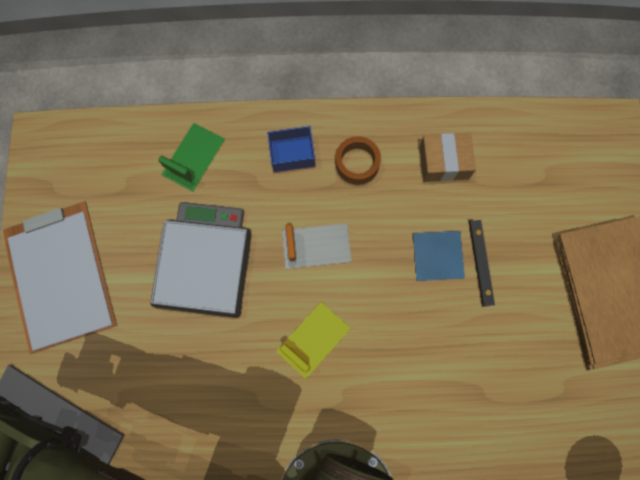

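View pics/scene0.png

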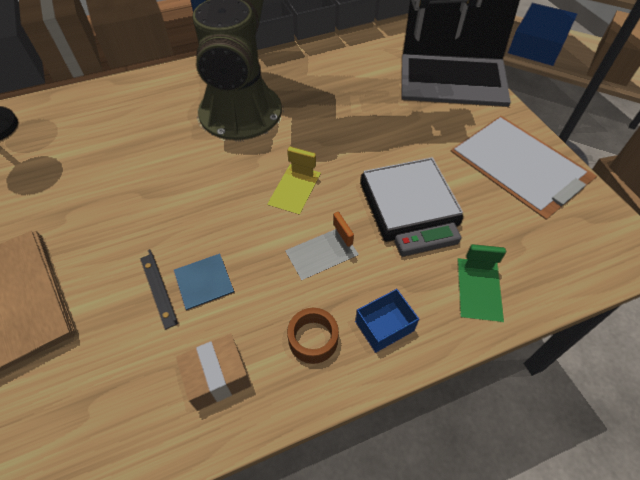

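The top view shows the orange grip at (291,242) with its blade out to x≈350, the tile at (439,256), the stop at (482,262) and the tray at (201,268). The scene view agrees. The moves can't tilt the tool, so the tile will have to overhang the blade's front edge and tip over it. Next I'll measure positions.

```bash
python3 - <<'E'
from h import *
for n in('top0','scene0'):
    c=load(n); P=cloud(c); hsv=cv2.cvtColor(c['image'],cv2.COLOR_BGR2HSV); X,Y,Z=P[...,0],P[...,1],P[...,2]
    print(n)
    def rep(name,m,k=3):
        m=cv2.morphologyEx(m.astype(np.uint8),cv2.MORPH_OPEN,np.ones((k,k)))
        N,l,s,_=cv2.connectedComponentsWithStats(m); i=1+np.argmax(s[1:,4]); q=P[l==i]; q=q[~np.isnan(q[:,0])]
        r=cv2.minAreaRect(q[:,:2].astype(np.float32)); print(name,s[i].tolist(),'rect',np.round(r[0],1),np.round(r[1],1),round(r[2],1),'z',np.nanpercentile(q[:,2],[5,50,95]).round(1)); return l==i
    H,S,V=hsv[...,0],hsv[...,1],hsv[...,2]
    reg=lambda x0,x1,y0,y1:(X>x0)&(X<x1)&(Y>y0)&(Y<y1)
    t=(H>95)&(H<125)&(S>90)&(Z<25)&reg(250,520,-350,-50); rep('tile',t)
    g=(H<14)&(S>150)&(Z>50)&reg(300,520,0,200); rep('griptop',g,1)
    b=(S<90)&(V>100)&(Z<12)&reg(300,520,-40,180); rep('blade',b)
    tr=(S<60)&(Z>40)&(Z<62)&reg(150,560,170,450); rep('tray',tr)
    st=(V<90)&(Z>12)&reg(200,560,-420,-220); rep('stop',st)
    st=(V<90)&(Z>-5)&reg(200,560,-420,-220); rep('stopall',st)
img=load('top0')['image']
cv2.imwrite('pics/c1.png',cv2.resize(img[200:320,270:510],None,fx=3.3,fy=3.3,interpolation=cv2.INTER_CUBIC))
E
```

```text
top0
tile [416, 259, 47, 21, 902] rect [ 496.7 -244.3] [106.2  46.5] 90.0 z [ 3.   7.3 11.7]
griptop [289, 256, 6, 4, 13] rect [516.2  84.6] [10.7  4.7] 83.2 z [67.7 79.  85.2]
blade [285, 262, 49, 7, 217] rect [513.6  49.8] [ 12.4 109.3] 0.5 z [-4.4  0.8  5.3]
tray [151, 242, 96, 73, 5753] rect [490.6 293.2] [198.7 160.5] 83.8 z [44.2 49.4 54.4]
stop [473, 240, 10, 46, 163] rect [ 507.4 -331.8] [105.2   9. ] 6.1 z [14.4 20.  25.5]
stopall [472, 240, 22, 66, 787] rect [ 485.5 -344.6] [150.6  32.2] 4.2 z [-1.4  5.2 23.2]
scene0
tile [175, 255, 50, 29, 755] rect [ 496.9 -244.6] [ 46.5 106.4] 0.5 z [ 6.1  8.8 11.5]
griptop [334, 213, 1, 1, 1] rect [518.2  80.7] [0. 0.] 0.0 z [81.7 81.7 81.7]
blade [317, 230, 18, 9, 66] rect [513.9  62.1] [11.6 48. ] 1.4 z [-0.2  2.9  5.7]
tray [362, 158, 91, 63, 3625] rect [491.7 289.6] [194.1 156.2] 82.6 z [47.1 50.9 54.8]
stop [149, 254, 21, 47, 170] rect [ 490.6 -332. ] [134.5   7.8] 6.0 z [18.2 22.8 25.5]
stopall [141, 254, 29, 55, 682] rect [ 484.5 -344.6] [150.1  30.2] 5.2 z [ 2.6  5.7 24.3]
```

View pics/c1.png

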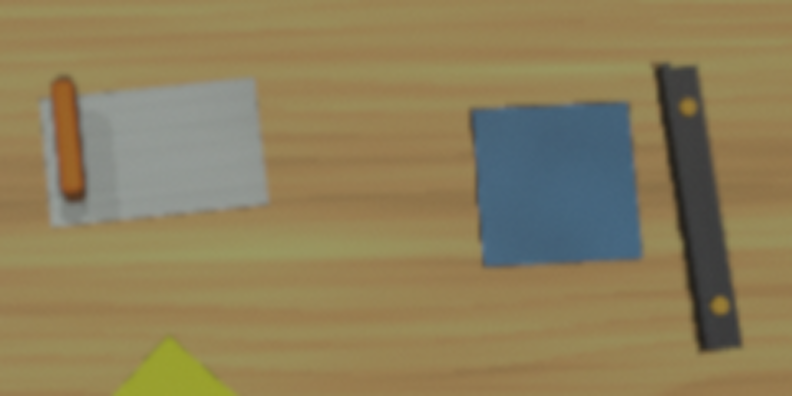

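```bash
python3 - <<'E'
from h import *
c=load('top0'); f=lambda L:[((U+.5)/3.3-.5+270,(V+.5)/3.3-.5+200) for U,V in L]
def quad(n,L,z):
    p=onplane(c,f(L),z)[:,:2]; d=np.roll(p,-1,0)-p
    print(n,'c',p.mean(0).round(1),'sides',np.linalg.norm(d,axis=1).round(1),'ang',np.degrees(np.arctan2(d[:,1],d[:,0])).round(1))
quad('blade',[(40,100),(255,78),(268,203),(52,226)],2)
quad('tile',[(471,109),(629,102),(641,259),(483,266)],8)
quad('grip',[(63,78),(72,197)],84)
quad('stop bottom',[(655,65),(699,352)],0)
for n in('top0','scene0'):
    c=load(n); P=cloud(c); hsv=cv2.cvtColor(c['image'],cv2.COLOR_BGR2HSV); X,Y,Z=P[...,0],P[...,1],P[...,2]
    H,S,V=cv2.split(hsv); reg=lambda x0,x1,y0,y1:(X>x0)&(X<x1)&(Y>y0)&(Y<y1)
    def rep(name,m,z,k=3):
        m=cv2.morphologyEx(m.astype(np.uint8),cv2.MORPH_OPEN,np.ones((k,k)))
        N,l,s,_=cv2.connectedComponentsWithStats(m); i=1+np.argmax(s[1:,4]); v,u=np.nonzero(l==i); q=onplane(c,np.c_[u,v],z)
        r=cv2.minAreaRect(q[:,:2].astype(np.float32)); print(n,name,np.round(r[0],1),np.round(r[1],1),round(r[2],1),'z',np.nanmedian(Z[l==i]).round(1))
    rep('tile',(H>95)&(H<125)&(S>90)&(Z<25)&reg(350,700,-350,-50),8)
    rep('griptop',(H<14)&(S>150)&(Z>70)&reg(400,700,0,200),84,1)
    rep('blade',(S<90)&(V>90)&(Z<12)&reg(400,700,-60,180),2)
    rep('tray',(S<60)&(Z>40)&(Z<62)&(V>110)&reg(150,700,150,450),52)
    rep('stopall',(V<90)&(Z>-5)&reg(300,700,-420,-220),10)
for b,lo in(('carton',(380,-330)),):pass
E
```

```text
blade c [557.5  32.3] sides [150.   88.5 148.8  89. ] ang [ -85.4 -175.9   94.8    4.8]
tile c [ 527.3 -243.8] sides [110.9 110.2 109.2 109.6] ang [ -88.7 -179.5   91.     1.4]
grip c [551.4  86.8] sides [79.2 79.2] ang [-176.4    3.6]
stop bottom c [ 510.3 -329.1] sides [203.1 203.1] ang [-175.2    4.8]
top0 tile [ 527.5 -243.6] [105.3 105.9] 1.5 z 7.1
top0 griptop [520.2  80.9] [10.7 16.8] 44.5 z 79.0
top0 blade [557.8  32.8] [ 93.9 153.4] 4.7 z 0.7
top0 tray [508.3 291.5] [187.8 186.5] 82.3 z 49.5
top0 stopall [ 509.5 -340.2] [198.7  29.8] 5.2 z 5.5
scene0 tile [ 529.6 -244.1] [108.5 106.8] 1.4 z 8.8
scene0 griptop [559.3  84. ] [80.3 19.5] 4.3 z 82.4
scene0 blade [558.1  32.7] [ 92.4 151.7] 4.8 z 2.6
scene0 tray [507.  291.6] [186.2 185.1] 82.1 z 50.9
scene0 stopall [ 514.3 -341.6] [201.1  29.5] 5.1 z 5.7
```

The measurements fit: the blade measures 150×89 mm, the tile 110×110 and the tray about 186 over its rim. The lifter origin is about (553.5, 87) with a heading of −85.3°. Moving over it now.

Emit:
arm_command(rows=[38.5,-43.6,-6.6,2.26,94,38.5,-43.6,-6.6,2.26,94,38.5,-43.6,-6.6,2.26,94,38.5,-43.6,-6.6,2.26,94,38.5,-43.6,-6.6,2.26,94])

```text
clock: 0.72
eef_pos: [362.1, 303.8, 183.2]
eef_rot: [-3.142, -0.0, 3.028]
wrist_force: [0.3, 0.4, -1.1]
finger_gap: 94.4
```

```bash
python3 -c "
from h import *
s=manip.read_state();print(s['clock'],s['qd'].round(3),s['eef_pos'].round(1))"
```

```text
0.725 [-0.987  0.024  0.101 -0.002 -0.126 -1.291] [362.1 303.8 183.2]
```

Emit:
arm_command(rows=[38.5,-43.6,-6.6,2.26,94,38.5,-43.6,-6.6,2.26,94,38.5,-43.6,-6.6,2.26,94,38.5,-43.6,-6.6,2.26,94,38.5,-43.6,-6.6,2.26,94])

```text
clock: 1.35
eef_pos: [554.7, 85.8, 150.0]
eef_rot: [3.142, -0.0, -3.058]
wrist_force: [0.0, 1.8, 0.2]
finger_gap: 94.0
```

Emit:
arm_command(rows=[0,0,0,0,94,0,0,0,0,94])

```text
clock: 1.6
eef_pos: [553.3, 87.7, 150.1]
eef_rot: [3.141, -0.001, -3.06]
wrist_force: [-0.9, -0.5, 0.2]
finger_gap: 94.0
```

```bash
python3 -c "
from h import *
s=manip.read_state();print(s['clock'],s['qd'].round(3),s['eef_pos'].round(1),s['eef_rot'])
c=grab('wrist','w1');print(c['pose'].round(3))"
```

```text
1.6 [ 0.025 -0.018  0.007 -0.001  0.     0.002] [553.3  87.7 150.1] [ 3.14142832e+00 -9.24407397e-04 -3.05951688e+00]
[[-8.10000e-02  9.68000e-01  2.37000e-01  4.85254e+02]
 [ 9.97000e-01  7.90000e-02  2.00000e-02  8.12890e+01]
 [ 0.00000e+00  2.38000e-01 -9.71000e-01  3.19275e+02]
 [ 0.00000e+00  0.00000e+00  0.00000e+00  1.00000e+00]]
```

View pics/w1.png

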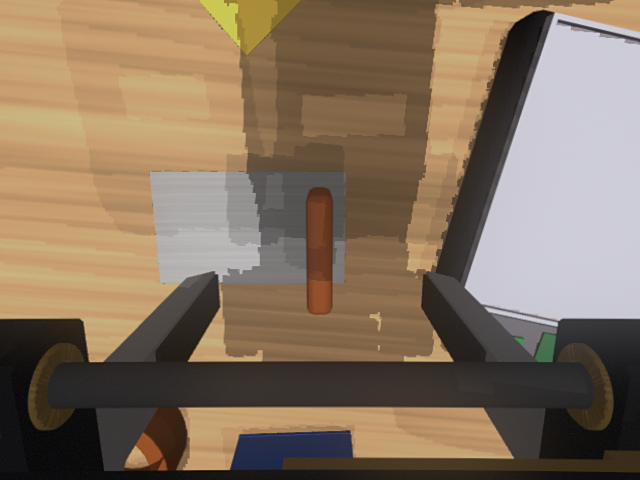

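The wrist picture shows the grip at u≈319, v 187–314, centred between the fingers (tips near 218 and 422). The blade corners are at (150,172), (345,171), (344,283) and (160,283).

```bash
python3 - <<'E'
from h import *
c=load('w1')
p=onplane(c,[(319,188),(319,308)],84); print(p.round(1),p.mean(0).round(1))
p=onplane(c,[(150,172),(345,171),(344,283),(160,283)],2);print(p.round(1),p.mean(0).round(1)); d=p[0]-p[1]; print(np.degrees(np.arctan2(d[1],d[0])), np.linalg.norm(d), np.linalg.norm(p[1]-p[2]))
E
```

```text
[[513.1  82.9  84. ]
 [586.7  88.8  84. ]] [549.9  85.9  84. ]
[[521.2 -46.    2. ]
 [508.2 102.3   2. ]
 [598.6 110.1   2. ]
 [610.6 -39.5   2. ]] [559.6  31.7   2. ]
-84.99888274320033 148.8646349392919 90.6857613522611
```

Emit:
arm_command(rows=[0,-0.5,-40,0,94,0,-0.5,-40,0,94,0,0,-15,0,94,0,0,0,0,10,0,0,0,0,10], newtons=50)

```text
clock: 2.28
eef_pos: [554.4, 86.8, 57.1]
eef_rot: [3.142, 0.002, -3.059]
wrist_force: [0.7, 0.1, 0.0]
finger_gap: 77.4
```

Emit:
arm_command(rows=[0,0,0,0,10,0,0,0,0,10,0,0,0,0,10])

```text
clock: 2.65
eef_pos: [553.8, 86.4, 55.7]
eef_rot: [3.142, 0.0, -3.059]
wrist_force: [1.0, -0.2, -0.2]
finger_gap: 47.0
```

Emit:
arm_command(rows=[0,0,0,0,10,0,0,0,0,10,0,0,0,0,10,0,0,0,0,10,0,0,0,0,10])

```text
clock: 3.28
eef_pos: [553.7, 86.5, 55.4]
eef_rot: [3.142, -0.0, -3.059]
wrist_force: [-0.2, 0.7, -0.7]
finger_gap: 15.9
```

Emit:
arm_command(rows=[0,0,10,0,10,-11,-32,0,0,10,-11,-32,0,0,10,-11,-32,0,0,10,-10.5,-33,0,0,10])

```text
clock: 3.9
eef_pos: [509.9, -43.5, 66.0]
eef_rot: [-3.141, 0.0, -3.059]
wrist_force: [-0.3, -0.8, -2.4]
finger_gap: 15.8
```

Emit:
arm_command(rows=[0,0,0,0,10,0,0,-4,0,10])

```text
clock: 4.15
eef_pos: [510.6, -42.3, 61.9]
eef_rot: [-3.142, 0.001, -3.059]
wrist_force: [0.3, -0.3, -2.2]
finger_gap: 15.8
```

```bash
python3 - <<'E'
from h import *
s=manip.read_state();print(s['clock'],s['eef_pos'].round(1),s['wrist_force'].round(1))
c=grab('top','t2')
cv2.imwrite('pics/t2c.png',cv2.resize(c['image'][190:320,320:520],None,fx=4,fy=4,interpolation=cv2.INTER_CUBIC))
E
```

```text
4.15 [510.6 -42.3  61.9] [ 0.3 -0.3 -2.2]
```

View pics/t2c.png

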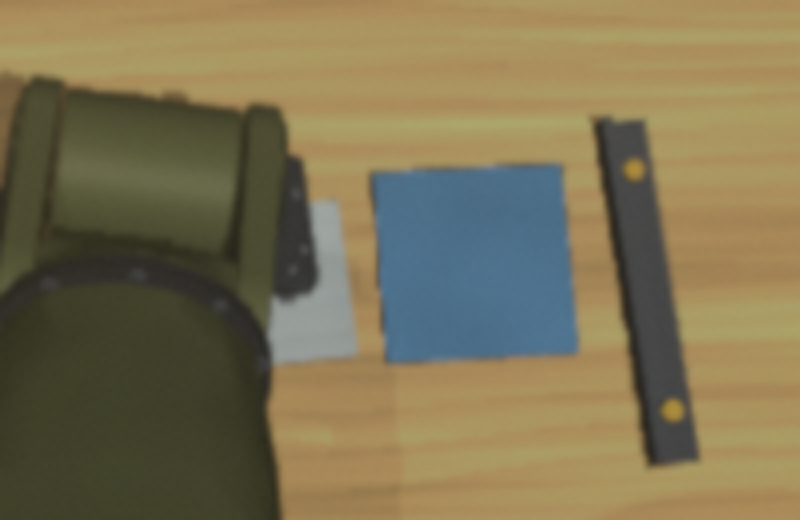

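The crop shows the blade's front corners at (341,201) and (357,353). The tile corners are at (371,173), (562,165), (578,352) and (387,361), and the stop face runs from about (596,120) to (650,465).

```bash
python3 - <<'E'
from h import *
c=load('t2'); f=lambda L:[((U+.5)/4-.5+320,(V+.5)/4-.5+190) for U,V in L]
e=onplane(c,f([(341,201),(357,353)]),8)[:,:2]; t=onplane(c,f([(371,173),(562,165),(578,352),(387,361)]),8)[:,:2]
st=onplane(c,f([(596,120),(650,465)]),0)[:,:2]; st2=onplane(c,f([(611,120),(665,463)]),22)[:,:2]
a=lambda p:np.degrees(np.arctan2(*(p[0]-p[1])[::-1]))
print(e,e.mean(0),a(e)); print(t,t.mean(0)); print(st,st.mean(0),a(st),st2,a(st2))
E
```

```text
[[ 564.58439784 -169.43153174]
 [ 477.2052179  -174.29226843]] [ 520.89480787 -171.86190008] 3.183973102267858
[[ 580.48938737 -187.42093843]
 [ 582.72798794 -297.95761297]
 [ 474.43941556 -299.97597927]
 [ 472.23406602 -191.01187205]] [ 527.47271422 -244.09160068]
[[ 610.78726478 -321.67383044]
 [ 410.0424769  -339.14468472]] [ 510.41487084 -330.40925758] 4.973929124711102 [[ 605.2641958  -324.9694876 ]
 [ 408.80113176 -342.0346569 ]] 4.964364075260749
```

Emit:
arm_command(rows=[0,0,-6.2,0,10,0,0,0,0,10])

```text
clock: 4.45
eef_pos: [510.6, -41.9, 55.2]
eef_rot: [3.142, 0.0, -3.058]
wrist_force: [0.6, 1.0, -0.0]
finger_gap: 15.7
```

Emit:
arm_command(rows=[0.7,-8,0,0,10,0.7,-8,0,0,10,0.7,-8,0,0,10,0.7,-8,0,0,10,0.7,-8,0,0,10])

```text
clock: 5.08
eef_pos: [513.7, -83.1, 55.2]
eef_rot: [3.142, -0.0, -3.059]
wrist_force: [-0.7, 1.0, -1.4]
finger_gap: 15.9
```

Emit:
arm_command(rows=[0.7,-8,0,0,10,0.7,-8,0,0,10,0.7,-8,0,0,10,0.7,-8,0,0,10,0.5,-6,0,0,10])

```text
clock: 5.7
eef_pos: [517.0, -121.1, 55.2]
eef_rot: [-3.142, -0.0, -3.059]
wrist_force: [0.2, 1.4, -0.4]
finger_gap: 16.1
```

Emit:
arm_command(rows=[0.5,-6,0,0,10,0.5,-6,0,0,10,0.5,-5,0,0,10])

```text
clock: 6.08
eef_pos: [518.5, -137.9, 55.2]
eef_rot: [3.142, -0.0, -3.059]
wrist_force: [-0.7, 2.1, -0.4]
finger_gap: 16.0
```

```bash
python3 - <<'E'
from h import *
s=manip.read_state();print(s['clock'],s['eef_pos'].round(1),s['wrist_force'].round(1))
c=grab('top','t3')
d=grab('scene','s3')
a=cv2.resize(c['image'][190:320,360:520],None,fx=4,fy=4,interpolation=cv2.INTER_CUBIC)
b=cv2.resize(d['image'][230:360,120:280],None,fx=4,fy=4,interpolation=cv2.INTER_CUBIC)
cv2.imwrite('pics/t3c.png',cv2.resize(np.hstack([a,b]),None,fx=.625,fy=.625,interpolation=cv2.INTER_AREA))
E
```

```text
6.075 [ 518.5 -137.9   55.2] [-0.7  2.1 -0.4]
```

View pics/t3c.png

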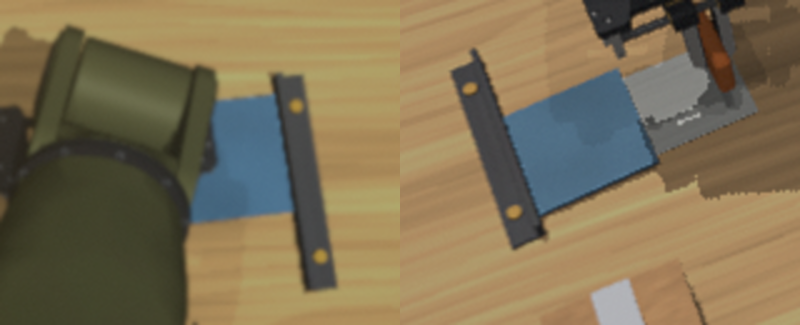

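The tile is flush on the stop and the blade is partly under it. In the scene half, the tile's near edge runs from (620,70) to (658,163).

```bash
python3 - <<'E'
from h import *
c=load('s3'); f=lambda L:[(120+(U-400+.5)/2.5-.5,230+(V+.5)/2.5-.5) for U,V in L]
t=onplane(c,f([(620,70),(658,163),(541,214),(505,117)]),9.5)[:,:2]; print(t.round(1),t.mean(0))
b=onplane(c,f([(756,112),(664,152)]),2)[:,:2]; print(b.round(1))
c=load('t3'); g=lambda L:[(360+(U+.5)/2.5-.5,190+(V+.5)/2.5-.5) for U,V in L]
print(onplane(c,g([(276,95),(291,212)]),9)[:,:2].round(1))
E
```

```text
[[ 475.6 -219.6]
 [ 583.4 -213. ]
 [ 592.4 -318.7]
 [ 485.  -328.3]] [ 534.09966196 -269.88200642]
[[ 562.6 -116.1]
 [ 570.4 -205.2]]
[[ 589.5 -321.5]
 [ 480.7 -327.8]]
```

Emit:
arm_command(rows=[0.4,-5,0,0,10,0.4,-5,0,0,10,0.4,-4.6,0,0,10,0.3,-3,0,0,10,0,0,0,0,10])

```text
clock: 6.8
eef_pos: [520.0, -155.5, 55.2]
eef_rot: [-3.141, 0.0, -3.059]
wrist_force: [0.2, -0.3, -2.6]
finger_gap: 15.4
```

Emit:
arm_command(rows=[0,0.3,1,0,10,0,0.2,2,0,10,0,0,3,0,10,0,0,3,0,10,0,0,3,0,10])

```text
clock: 7.42
eef_pos: [520.0, -154.6, 67.5]
eef_rot: [-3.142, 0.0, -3.059]
wrist_force: [-0.1, 0.2, -4.3]
finger_gap: 16.0
```

```bash
python3 - <<'E'
from h import *
s=manip.read_state();print(s['clock'],s['eef_pos'].round(1),s['wrist_force'].round(1),s['moment'].round(3))
d=grab('scene','s4')
cv2.imwrite('pics/s4c.png',cv2.resize(d['image'][220:360,120:320],None,fx=4,fy=4,interpolation=cv2.INTER_CUBIC))
E
```

```text
7.425 [ 520.  -154.6   67.5] [-0.1  0.2 -4.3] [ 0.361  0.066 -0.008]
```

View pics/s4c.png

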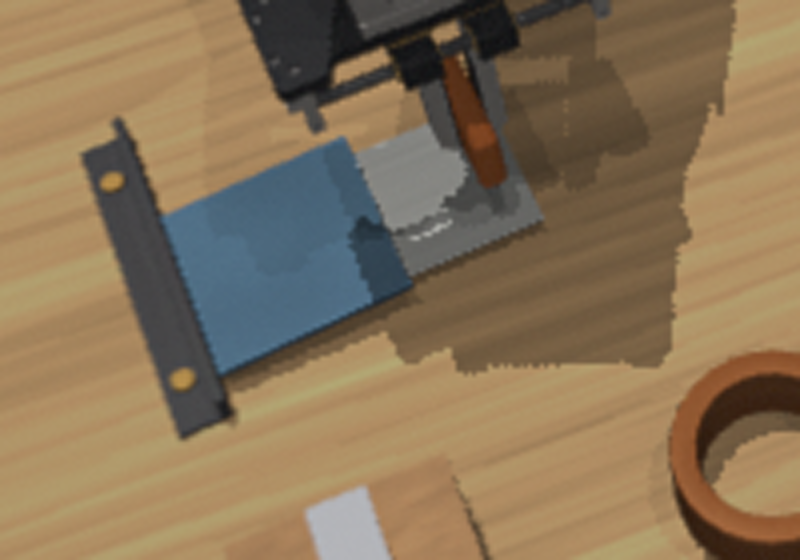

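The tile is lifted level. Fz rose by about 2 N, which is the tile's weight, and the tile overhangs the front as planned. Now a gentle carry to the tray, with ramped speeds.

Emit:
arm_command(rows=[0,3,4,0,10,0,6,7,0,10,0,9,9,0,10,0,12,9,0,10,0,15,9,0,10])

```text
clock: 8.1
eef_pos: [520.1, -108.6, 106.0]
eef_rot: [-3.142, 0.0, -3.059]
wrist_force: [-0.3, 0.7, -4.7]
finger_gap: 15.6
```

Emit:
arm_command(rows=[0,18,8,0,10,0,21,6,0,10,0,24,4,0,10,0,27,3,-0.5,10,0,30,2,-1,10])

```text
clock: 8.72
eef_pos: [519.9, 12.1, 128.8]
eef_rot: [3.142, 0.0, -3.085]
wrist_force: [-0.3, -0.5, -4.0]
finger_gap: 15.6
```

Emit:
arm_command(rows=[0,30,0,-1.3,10,0,30,0,-1.3,10,0,30,0,-1.3,10,0,30,0,-1.3,10,0,30,0,-1.3,10])

```text
clock: 9.35
eef_pos: [519.6, 162.3, 128.6]
eef_rot: [3.141, 0.0, 3.084]
wrist_force: [0.1, -0.8, -5.0]
finger_gap: 15.6
```

Emit:
arm_command(rows=[0,30,0,-1.2,10,0,30,0,-1.2,10,0,27,0,-1,10,0,24,0,-0.7,10,0,21,0,-0.4,10])

```text
clock: 9.98
eef_pos: [519.3, 294.2, 128.5]
eef_rot: [3.141, 0.0, 3.007]
wrist_force: [0.8, 0.1, -4.3]
finger_gap: 15.6
```

Emit:
arm_command(rows=[0,18,0,0,10,0,17,0,0,10,0,16,0,0,10,0,14,0,0,10,0,13,0,0,10])

```text
clock: 10.6
eef_pos: [520.1, 371.1, 128.2]
eef_rot: [-3.142, -0.0, 3.006]
wrist_force: [-0.6, 0.5, -3.2]
finger_gap: 15.8
```

Emit:
arm_command(rows=[0,10,0,0,10,0,8,0,0,10,0,6,0,0,10,0,4,0,0,10,0,3,0,0,10])

```text
clock: 11.22
eef_pos: [520.1, 401.4, 128.2]
eef_rot: [-3.142, -0.0, 3.006]
wrist_force: [-0.7, 0.9, -4.6]
finger_gap: 15.6
```

```bash
python3 - <<'E'
from h import *
s=manip.read_state();print(s['clock'],s['eef_pos'].round(1),s['eef_rot'].round(3),s['wrist_force'].round(1),s['moment'].round(3))
d=grab('scene','s5');grab('top','t5')
cv2.imwrite('pics/s5c.png',cv2.resize(d['image'][110:270,330:530],None,fx=3.7,fy=3.7,interpolation=cv2.INTER_CUBIC))
E
```

```text
11.225 [520.1 401.4 128.2] [-3.142 -0.     3.006] [-0.7  0.9 -4.6] [ 0.401 -0.059 -0.019]
```

View pics/s5c.png

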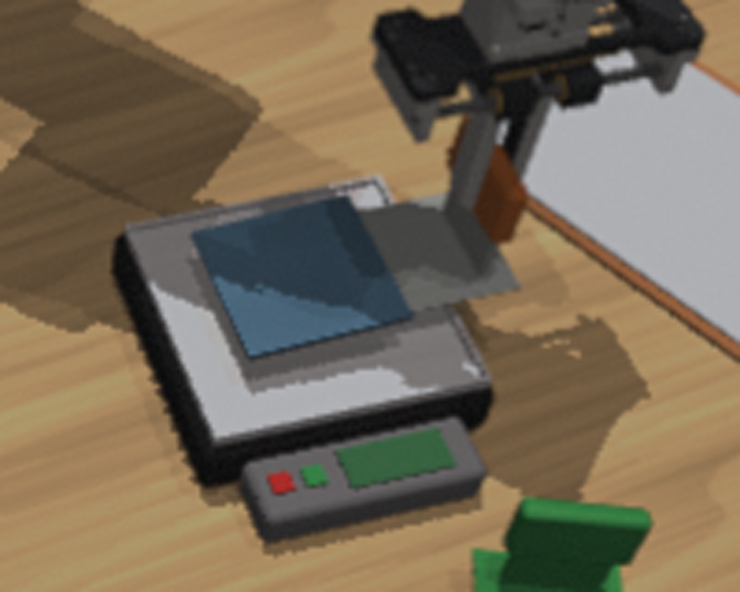

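The tile still sits on the blade over the tray, with corners at (192,235), (348,198), (412,314) and (247,358). The blade's rear corner is at (518,287).

```bash
python3 - <<'E'
from h import *
c=load('s5'); f=lambda L:[(330+(U+.5)/3.7-.5,110+(V+.5)/3.7-.5) for U,V in L]
t=onplane(c,f([(192,235),(348,198),(412,314),(247,358)]),83)[:,:2]; print(t.round(1),t.mean(0))
h=np.radians(-90-7.8-.0); print('yaw heading',np.degrees(3.006)-180-90+0)
s=np.array([520.1,401.4]); hd=np.radians(-90+ (np.degrees(3.006)-180)); u=np.array([np.cos(hd),np.sin(hd)]); n=np.array([-u[1],u[0]])
q=t-s; print('along',(q@u).round(1),(t.mean(0)-s)@u,'lat',(q@n).round(1),(t.mean(0)-s)@n)
print(onplane(c,f([(518,287)]),75)-np.r_[s,0])
tr=onplane(c,f([(127,222),(380,178),(490,385),(212,440)]),55)[:,:2]; print('tray',tr.round(1),tr.mean(0))
E
```

```text
[[450.8 236. ]
 [461.1 347.1]
 [565.1 334.1]
 [556.7 221. ]] [508.44629335 284.53440729]
yaw heading -97.76888678367456
along [173.3  61.8  60.6 173.8] 117.36824871072527 lat [-46.3 -51.1  53.7  60.7] 4.2508624904572505
[[46.38377504 12.51869473 75.        ]]
tray [[401.  214.7]
 [431.3 395.2]
 [616.9 366.8]
 [587.9 184.2]] [509.28754482 290.24302854]
```

The tile's centre is 117 mm ahead of the grip, about 12.6 mm behind the blade edge, and over the tray's centre. I'll lower to just above the rim. Then I'll back off 60 mm, run forward gently and reverse sharply, so the tile slips about 20 mm forward and its nose tips onto the tray floor.

Emit:
arm_command(rows=[0,0,-2,0,10,0,0,-4,0,10,0,0,-4,0,10,0,0,-3,0,10,0,0,-2,0,10])

```text
clock: 11.95
eef_pos: [520.0, 401.3, 112.9]
eef_rot: [-3.141, -0.0, 3.006]
wrist_force: [-0.3, 0.8, -4.4]
finger_gap: 15.6
```

Emit:
arm_command(rows=[0.5,4,0,0,10,1.1,8,0,0,10,1.6,12,0,0,10,1.6,12,0,0,10,1.4,10,0,0,10])

```text
clock: 12.58
eef_pos: [526.2, 448.4, 113.1]
eef_rot: [-3.142, -0.0, 3.007]
wrist_force: [-0.1, 0.6, -5.0]
finger_gap: 16.0
```

Emit:
arm_command(rows=[1.1,8,0,0,10,0.5,4,0,0,10,0.2,1.5,0,0,10,0,0,0,0,10])

```text
clock: 13.08
eef_pos: [528.1, 460.7, 113.3]
eef_rot: [-3.142, -0.0, 3.006]
wrist_force: [0.2, -1.2, -4.0]
finger_gap: 15.9
```

```bash
python3 - <<'E'
from h import *
s=manip.read_state();print(s['clock'],s['eef_pos'].round(1),s['wrist_force'].round(1),s['moment'].round(3))
E
```

```text
13.075 [528.1 460.7 113.3] [ 0.2 -1.2 -4. ] [ 0.33  -0.039  0.018]
```

Emit:
arm_command(rows=[-0.5,-4,0,0,10,-1.1,-8,0,0,10,-1.6,-12,0,0,10,-2.2,-16,0,0,10,-2.7,-20,0,0,10])

```text
clock: 13.7
eef_pos: [519.7, 399.7, 113.3]
eef_rot: [3.142, 0.0, 3.006]
wrist_force: [-0.0, -0.6, -4.5]
finger_gap: 16.0
```

Emit:
arm_command(rows=[2.7,20,0,0,10,2.2,16,0,0,10,1.6,12,0,0,10,1.1,8,0,0,10,0.5,4,0,0,10])

```text
clock: 14.32
eef_pos: [528.0, 461.0, 113.1]
eef_rot: [-3.141, -0.0, 3.006]
wrist_force: [0.1, -0.4, -2.7]
finger_gap: 16.0
```

```bash
python3 - <<'E'
from h import *
s=manip.read_state();print(s['clock'],s['eef_pos'].round(1),s['wrist_force'].round(1),s['moment'].round(3))
d=grab('scene','s6');grab('top','t6')
cv2.imwrite('pics/s6c.png',cv2.resize(d['image'][110:270,330:530],None,fx=3.7,fy=3.7,interpolation=cv2.INTER_CUBIC))
E
```

```text
14.325 [528.  461.  113.1] [ 0.1 -0.4 -2.7] [ 0.335 -0.007  0.037]
```

View pics/s6c.png

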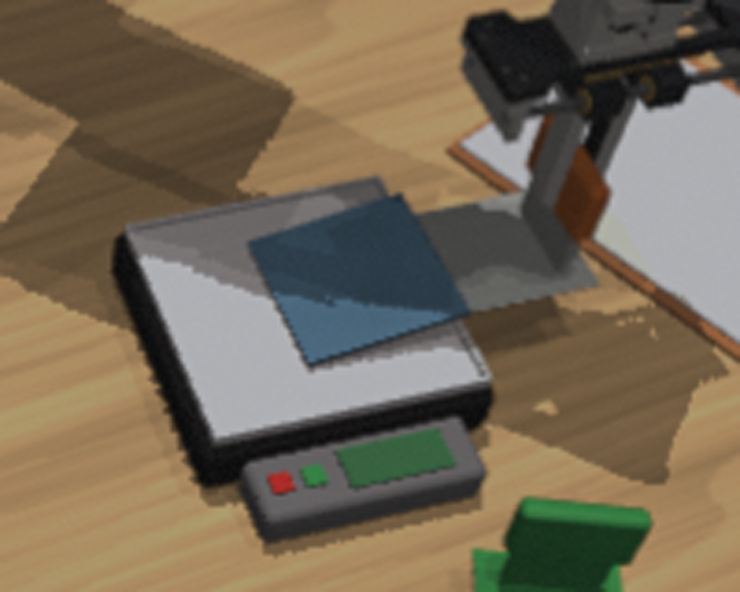

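The tile now overhangs more, with corners at (250,242), (402,196), (468,315) and (310,366). Its back edge is over the near rim and the front may already be tipped down.

```bash
python3 - <<'E'
from h import *
c=load('s6'); f=lambda L:[(330+(U+.5)/3.7-.5,110+(V+.5)/3.7-.5) for U,V in L]
L=[(250,242),(402,196),(468,315),(310,366)]
s=np.array([528.0,461.0]); hd=np.radians(-97.77); u=np.array([np.cos(hd),np.sin(hd)]); n=np.array([-u[1],u[0]])
for zf,zb in((68,68),(58,77)):
    t=np.vstack([onplane(c,f([p]),z) for p,z in zip(L,(zf,zb,zb,zf))]); q=t[:,:2]-s
    print(zf,zb,'along',(q@u).round(1),(q@u).mean(),'lat',(q@n).round(1),'sides',np.linalg.norm(np.roll(t,-1,0)-t,axis=1).round(1),t.mean(0).round(1))
P=cloud(c); m=np.zeros((480,640),np.uint8); cv2.fillPoly(m,[np.int32(f([(262,248),(395,206),(455,310),(315,355)]))],1)
q=P[m>0]; q=q[(~np.isnan(q[:,0]))]; A=np.c_[(q[:,:2]-s)@u-115,(q[:,:2]-s)@n,np.ones(len(q))]; k,*_=np.linalg.lstsq(A,q[:,2],rcond=None); print('plane dz/dalong,dlat,z0',k)
c=load('s5'); P=cloud(c); m[:]=0; cv2.fillPoly(m,[np.int32(f([(205,240),(340,208),(400,308),(255,348)]))],1); q=P[m>0]; s=np.array([520.1,401.4]); A=np.c_[(q[:,:2]-s)@u-115,(q[:,:2]-s)@n,np.ones(len(q))]; print(np.linalg.lstsq(A,q[:,2],rcond=None)[0])
E
```

```text
68 68 along [192.   77.8  78.2 191.7] 134.92510476350728 lat [-42.8 -56.   53.   66.4] sides [115.  109.  114.2 109.2] [514.9 326.6  68. ]
58 77 along [187.5  83.   83.5 187.3] 135.3054003054916 lat [-51.1 -48.4  59.5  59.4] sides [106.3 107.8 105.5 110.5] [514.5 326.3  67.5]
plane dz/dalong,dlat,z0 [-1.59402977e-01  5.02695120e-04  7.00529711e+01]
 ** On entry to DLASCL parameter number  4 had an illegal value
 ** On entry to DLASCL parameter number  4 had an illegal valueTraceback (most recent call last):
  File "<stdin>", line 10, in <module>
    x, resids, rank, s = _umath_linalg.lstsq(a, b, rcond,
                         ~~~~~~~~~~~~~~~~~~~^^^^^^^^^^^^^
                                             signature=signature)
                                             ^^^^^^^^^^^^^^^^^^^^
    raise LinAlgError("SVD did not converge in Linear Least Squares")
numpy.linalg.LinAlgError: SVD did not converge in Linear Least Squares
```

A plane fit confirms it: the slope is 9°, the nose is on the tray floor and the centre is about 5 mm past the blade edge. The tile is 35 mm too far back, so I'll push forward 45 mm gently and then raise the blade to steepen it.

Emit:
arm_command(rows=[-0.4,-3,0,0,10,-0.8,-6,0,0,10,-1.1,-8,0,0,10,-1.1,-8,0,0,10,-1,-7,0,0,10])

```text
clock: 15.05
eef_pos: [523.6, 428.2, 113.4]
eef_rot: [3.142, 0.0, 3.006]
wrist_force: [0.3, -0.4, -4.7]
finger_gap: 15.7
```

Emit:
arm_command(rows=[-0.8,-6,0,0,10,-0.6,-4,0,0,10,-0.3,-2,0,0,10,0,0,0,0,10])

```text
clock: 15.55
eef_pos: [521.9, 416.9, 113.3]
eef_rot: [3.142, -0.0, 3.006]
wrist_force: [0.2, 0.4, -4.8]
finger_gap: 15.5
```

```bash
cat > tp.py <<'E'
from h import *
import sys
def tilepose(fn):
    s=manip.read_state(); c=grab('scene',fn); P=cloud(c); H,S,V=cv2.split(cv2.cvtColor(c['image'],cv2.COLOR_BGR2HSV))
    X,Y,Z=np.moveaxis(P,2,0); m=((H>95)&(H<125)&(S>70)&(X>380)&(X<640)&(Y>180)&(Y<420)&(Z>48)&(Z<110)).astype(np.uint8)
    m=cv2.morphologyEx(m,cv2.MORPH_OPEN,np.ones((3,3))); m=cv2.morphologyEx(m,cv2.MORPH_CLOSE,np.ones((5,5)))
    N,l,st,_=cv2.connectedComponentsWithStats(m); i=1+np.argmax(st[1:,4]); q=P[l==i]; q=q[~np.isnan(q).any(1)]
    u=np.array([-.135,-.991]); n=np.array([.991,-.135]); o=np.array([508,291.]); a=(q[:,:2]-o)@u; b=(q[:,:2]-o)@n
    A=np.c_[a,b,np.ones(len(q))]; k=np.linalg.lstsq(A,q[:,2],rcond=None)[0]
    r=cv2.minAreaRect(np.float32(np.c_[a,b]))
    print(s['clock'],s['eef_pos'].round(1),s['wrist_force'].round(1),'edge_along',round((s['eef_pos'][:2]-o)@u+130,1))
    print('tile rect(along,lat from tray c)',np.round(r[0],1),np.round(r[1],1),round(r[2],1),'along range',np.percentile(a,[1,99]).round(1),'slopes deg',np.degrees(np.arctan(k[:2])).round(1),'z',k[2].round(1))
    return c
if __name__=='__main__': tilepose(sys.argv[1])
E
python3 tp.py s7
```

```text
15.55 [521.9 416.9 113.3] [ 0.2  0.4 -4.8] edge_along 3.4
tile rect(along,lat from tray c) [ 7.9 -1.4] [107.9 111.8] 0.8 along range [-44.1  60.6] slopes deg [-9.1  0. ] z 68.2
```

Emit:
arm_command(rows=[0,0,2,0,10,0,0,3,0,10,0,0,3,0,10,0,0,2,0,10,0,0,0,0,10])

```text
clock: 16.23
eef_pos: [522.0, 416.9, 123.5]
eef_rot: [3.141, 0.0, 3.006]
wrist_force: [-0.1, 0.2, -4.2]
finger_gap: 15.8
```

```bash
python3 tp.py s8
```

```text
16.225 [522.  416.9 123.5] [-0.1  0.2 -4.2] edge_along 3.3
tile rect(along,lat from tray c) [ 9.3 -0.3] [102.9 110.1] 0.8 along range [-40.5  58.5] slopes deg [-19.9   0.1] z 79.3
```

Emit:
arm_command(rows=[0.3,2,0,0,10,0.5,4,0,0,10,0.8,6,0,0,10,0.8,6,0,0,10,0.5,4,0,0,10])

```text
clock: 16.9
eef_pos: [524.8, 439.4, 123.1]
eef_rot: [-3.142, -0.0, 3.006]
wrist_force: [-1.1, -0.2, -3.2]
finger_gap: 15.9
```

```bash
python3 tp.py s9
```

```text
16.9 [524.8 439.4 123.1] [-1.1 -0.2 -3.2] edge_along -19.3
tile rect(along,lat from tray c) [-0.3 -2.2] [115.9 110.4] 3.7 along range [-47.7  56.1] slopes deg [-14.1  -0.2] z 72.8
```

Emit:
arm_command(rows=[0.5,4,-1,0,10,0.7,5,-2,0,10,0.7,5,-3,0,10,0.7,5,-2.5,0,10,0.3,2,-1,0,10])

```text
clock: 17.58
eef_pos: [527.6, 460.2, 113.4]
eef_rot: [-3.141, -0.0, 3.006]
wrist_force: [-0.6, -0.6, -3.5]
finger_gap: 15.7
```

```bash
python3 tp.py s10
```

```text
17.575 [527.6 460.2 113.4] [-0.6 -0.6 -3.5] edge_along -40.3
tile rect(along,lat from tray c) [-1.1 -5.4] [110.4 110.4] 6.0 along range [-54.6  54. ] slopes deg [-5.4 -0.1] z 63.9
```

Emit:
arm_command(rows=[0.3,2,-1,0,10,1,7,0,0,10,1.3,10,0,0,10,1.6,12,0,0,10,1.6,12,0,0,10])

```text
clock: 18.25
eef_pos: [533.6, 503.9, 112.9]
eef_rot: [3.141, 0.0, 3.006]
wrist_force: [-0.3, -0.5, -3.1]
finger_gap: 15.9
```

```bash
python3 - <<'E'
from tp import *
c=tilepose('s11')
cv2.imwrite('pics/s11c.png',cv2.resize(c['image'][110:310,330:530],None,fx=3,fy=3,interpolation=cv2.INTER_CUBIC))
E
```

```text
18.25 [533.6 503.9 112.9] [-0.3 -0.5 -3.1] edge_along -84.4
tile rect(along,lat from tray c) [-4.9 -9.9] [112.  111.4] 10.1 along range [-61.2  52.5] slopes deg [-0.  0.] z 58.8
```

View pics/s11c.png

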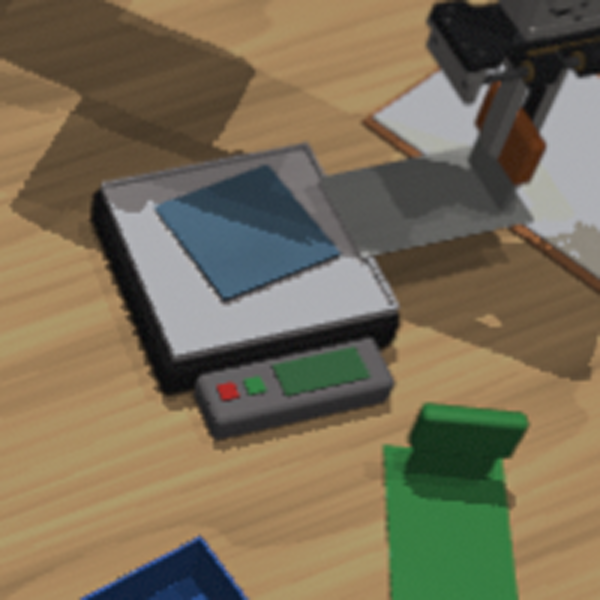

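The tile lies flat in the tray (slope 0°, top at 58.8, as it should be) and is fully inside the rim. Next I'll carry the lifter back to its free starting spot, passing well above the tray.

Emit:
arm_command(rows=[0,0,25,0,10,0,0,25,0,10,2,-20,0,1,10,3,-40,0,2,10,3,-50,0,2,10])

```text
clock: 18.92
eef_pos: [541.4, 392.3, 162.7]
eef_rot: [3.141, 0.0, 3.096]
wrist_force: [1.1, -0.4, -3.4]
finger_gap: 16.0
```

Emit:
arm_command(rows=[3,-55,0,2,10,3,-55,0,2,10,3,-55,0,2,10,2,-55,0,1.5,10,1,-45,0,0,10])

```text
clock: 19.55
eef_pos: [553.7, 126.1, 163.2]
eef_rot: [-3.142, 0.001, -3.059]
wrist_force: [0.4, 0.2, -1.9]
finger_gap: 16.0
```

Emit:
arm_command(rows=[0,-30,0,0,10,0,-10,-15,0,10,0,0,-35,0,10,0,0,-35,0,10,0,0,-15,0,10])

```text
clock: 20.18
eef_pos: [552.6, 88.5, 60.4]
eef_rot: [3.142, -0.003, -3.058]
wrist_force: [-0.1, 0.4, -2.5]
finger_gap: 15.8
```

Emit:
arm_command(rows=[0,0,0,0,10])

```text
clock: 20.3
eef_pos: [553.2, 88.3, 62.1]
eef_rot: [3.142, -0.001, -3.058]
wrist_force: [0.1, -0.7, -2.7]
finger_gap: 15.7
```

Emit:
arm_command(rows=[0,0,-4,0,10,0,0,-2,0,10,0,0,-1,0,10,0,0,0,0,10])

```text
clock: 20.8
eef_pos: [553.6, 87.8, 56.0]
eef_rot: [3.142, 0.0, -3.059]
wrist_force: [0.2, -0.9, -2.9]
finger_gap: 14.9
```

Emit:
arm_command(rows=[0,0,0,0,22,0,0,0,0,30,0,0,0,0,60,0,0,0,0,70,0,0,0,0,70])

```text
clock: 21.42
eef_pos: [553.5, 87.9, 55.8]
eef_rot: [-3.142, 0.0, -3.059]
wrist_force: [-0.2, 0.0, -0.4]
finger_gap: 56.3
```

Emit:
arm_command(rows=[0,0,0,0,70,0,0,0,0,70,0,0,10,0,70,0,0,30,0,70,0,0,50,0,70])

```text
clock: 22.05
eef_pos: [552.8, 87.8, 146.3]
eef_rot: [-3.142, -0.002, -3.059]
wrist_force: [0.3, -0.4, 0.6]
finger_gap: 70.0
```

Emit:
arm_command(rows=[0,0,50,0,70,-30,0,10,0,70,-40,0,0,0,70,-40,0,0,0,70,-30,0,0,0,70])

```text
clock: 22.68
eef_pos: [412.1, 87.9, 206.5]
eef_rot: [3.142, 0.001, -3.059]
wrist_force: [0.7, -0.1, 0.5]
finger_gap: 69.6
```

```bash
python3 - <<'E'
from tp import *
c=tilepose('s12'); c2=grab('top','t12')
cv2.imwrite('pics/s12.png',np.hstack([cv2.resize(c['image'],(400,300),interpolation=cv2.INTER_AREA),cv2.resize(c2['image'],(400,300),interpolation=cv2.INTER_AREA)]))
a=load('top0')['image'].astype(int); b=c2['image'].astype(int)
for n,(x0,x1,y0,y1) in dict(carton=(415,480,125,190),tape=(330,385,132,190),bin=(262,322,122,178)).items(): print(n,np.abs(a-b)[y0:y1,x0:x1].mean().round(2))
P=cloud(c2); H,S,V=cv2.split(cv2.cvtColor(c2['image'],cv2.COLOR_BGR2HSV))
m=(S<90)&(V>90)&(P[...,2]<12)&(P[...,0]>450)&(P[...,0]<650)&(P[...,1]>-60)&(P[...,1]<130)
print('blade',cv2.minAreaRect(np.float32(P[m][:,:2])),np.nanpercentile(P[m][:,2],[5,50,95]))
E
```

```text
22.675 [412.1  87.9 206.5] [ 0.7 -0.1  0.5] edge_along 344.2
tile rect(along,lat from tray c) [ -4.5 -10.6] [110.9 111.5] 12.0 along range [-61.   52.7] slopes deg [0.1 0. ] z 58.8
carton 7.27
tape 6.37
bin 6.19
blade ((545.0724487304688, 32.67530059814453), (122.4403305053711, 153.64390563964844), 4.786465644836426) [-3.90092355  0.61804947  5.41328837]
```

View pics/s12.png

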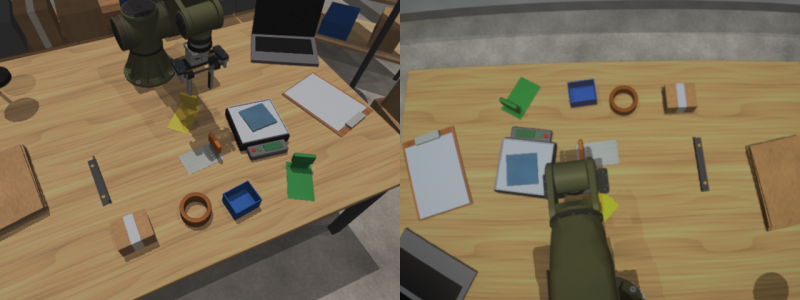

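The last picture shows the tile in the tray, the lifter upright and flat on the bench, and the carton, tape and bin unmoved. The gripper is clear, so I'm handing in.

```bash
python3 -c "
from cell import manip
print(manip.sign_off())"
```

```text
the job is handed in; nothing more can be done
None
```

The blue tile is lying flat, glaze up, inside the scale tray's rim, and the lifter is back flat on the bench and released. I handed in at about 23 s on the robot's clock.

**How it went:** The moves can't tilt the tool, so I slid the blade about 70 mm under the tile against the stop, leaving the tile overhanging the front. I carried it over slowly. Just above the rim, a short forward-and-back move slipped the tile about 18 mm forward, so its nose tipped onto the tray floor. I then drew the blade out from under it. The tile's raised back edge may have dropped several millimetres at the end.

**Last checks:**
- **Tile:** The slope is 0.1° or less and the top is at 58.8 mm, where it should be about 58 mm. The centre is about 5 mm and 11 mm off the tray centre, and the tile is turned roughly 12° to the tray, well inside the rim.
- **Lifter:** It is upright on its blade, within a millimetre or two of where it started. The last blade size fit was too wide (122 mm instead of 90), probably because it took in the gripper or its shadow. I relied on the picture for this one.
- **Carton, tape roll and bin:** They look unmoved in both views. The picture differences there (6 to 7 grey levels) were not zero, which I put down to changed shadows.
- **Forces:** Wrist forces stayed at about 5 N or less in all readings, and the gripper never touched the tile.

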